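# Push the track roller back up the feed chute onto its pawl

### The arm

A 7-joint arm with a two-finger parallel gripper is mounted at the origin on the work surface. World frame = base frame: x ahead of the robot, y to its left, z up, the work surface at z = 0. Lengths are in m, angles in rad, forces in N, time in s.
With the tool pointing down it reaches from about 0.425 to 0.925 m from the base axis. Payload 6.8 kg.
Tool frame: the origin (TCP) lies at the very end of the fingers, on their centre line; the grasp point (between the pads) lies 19 mm behind it (bot.grasp_offset is the distance from the TCP to the grasp point, in m); z points along the fingers, y is the direction in which the jaws open and shut (so a half turn about z gives the same grasp; the last joint's range is limited). The gripper opens to 85 mm and grips with 20 to 120 N. Pads are 22 mm wide; open, the fingers measure 114 mm over their backs; the gripper's body (76 mm by 85 mm) begins 54 mm behind the grasp point. The pads swing forward as they close: fully open they stand 13 mm farther back than shut.
Start: joints at [-1.317, 0.477, 0.022, 1.555, -0.011, 1.109, -0.083], TCP at [0.239, 0.631, 0.231] pointing down, gripper open.
Joint ranges: [-2.96, 2.96], [-0.34, 2.1], [-1.41, 1.46], [0.24, 2.44], [-1.37, 4.51], [0.17, 1.92], [-2.96, 2.96]. Speed limits (rad/s): [2.39, 2.39, 3.14, 3.14, 3.14, 3.14, 3.14].

### API

Orientations are given as a unit quaternion [w, x, y, z].
In Python, from station import monitor, cams, bot, finder gives the robot as it stands.
- The arm moves only by the tool jog_arm, never from a script. Its argument "plan" is a list of rows, each an object of numbers: "x", "y", "z": the shift along the tool's x, y, z as a fraction of full scale; "wx", "wy", "wz": the turn, a rotation vector about the tool's x, y, z as a fraction of full scale. A call has 1 to 12 rows; each row is the pose to reach, as a shift and turn from the pose measured when the call began, along the tool's axes at that moment, turning the shorter way round; what a row does not reach only later rows make up. Full scale, the value 1, is 20 cm for a shift and 180 degrees for a turn. A row lasts 1/12 s, in which the tool goes at most 41.7 mm and 7.16 degrees, less where a joint would pass 70% of its speed; a pose out of reach is approached as far as the arm can. A call with a number of a shift or a turn outside -1 to 1 is refused whole. A call with a gripper value outside its range is refused whole. "hand" is the opening, from -1 (shut) to 1 (fully open), set as the call begins (left out, the last holds). The fingers move at their own pace and stop on an object; "grip_force" is the grip in N (left out, the last holds). Time passes only in rows, so rows that repeat a pose let the fingers close. It gives the time, the measured TCP pose, the force and the opening at its end, in the units of the state.
- monitor.get_obs(): the state, without advancing time (a new reading comes with each control period).
- cams.read_camera(name): name is "side" or "top" or "wrist"; returns the picture (384x512x3 uint8, red, green, blue); there is no depth.
- cams.get_calibration(name): a dict with "fx", "fy", "cx", "cy" (pixels), "distortion" ([k1, k2, p1, p2, k3] as OpenCV has them; the pictures are not rectified), "extrinsics" (4x4, takes a point from world to camera coordinates). Camera axes: x right, y down, z forward; pixel columns grow to the right and rows downward; lengths in m; the calibration is good to about 2 mm. A picture is of the moment at which its call begins: read the wrist's pose just before it. get_calibration takes no time and is no camera call; for the wrist camera it gives the pose at the moment of the call.
- bot.hand_in(): hands the job in, once; it reports no verdict.
Trained networks look in the newest picture that a camera, given by its name, has taken for a name from the list of things; names that differ only in an ending like _2 or _b are one class to them, and where a whole thing is asked for, a point or a joint stands for the part that bears it (a point fixed in the world has none). Each returns a list of dicts, best first, with "confidence" (0 to 1); they miss things now and then, are a little off and sometimes report something else, mostly with a low value. They report only what shows in the picture. A call takes as long as a camera call. They do not tell look-alikes from the thing itself.
- finder.find_in(camera, target): "bbox" ([left, top, width, height] in pixels, round what is visible of it).
- finder.place_of(camera, target): "location" ([column, row] in pixels: a listed point, or the origin of a listed thing).
The state is a dict: "t": time; "q": joint angles; "joint_vel": joint speeds; "joint_torque": joint torques, N m; "eef_pos": TCP position; "tool_rot": TCP orientation; "contact_force": force on the tool from outside, world axes, zero at the start; "torque": the same for the moment, N m; "gripper_width": opening from 0.0 (shut) to 1.0 (fully open).
Only numpy, scipy, OpenCV 4.12 (cv2) and the standard library are available. Lean on these libraries where they do the work, as an engineer would, in place of code of your own. Each camera call takes 0.05 s, during which the arm holds its last target. There are 200 camera calls.

### The job

Reset the roll-feed chute: with your fingertips push the steel track roller in it from the bottom of the sloping gutter up over the red non-return pawl to the orange buffer at the top, so that the pawl springs up behind it and it cannot roll back when you let go. Keep it rolling in the gutter under control, gently: do not lift it out, flick it, let it run away or ram it into the buffer, and do not disturb the spare roller, the brass nozzle or the wrench.

Things in the scene. Friction and masses are not known exactly. Their poses are not given: they have to be found in the camera images.
- roller: The roller to push: solid steel disc, 72 mm diameter, 25 mm wide, black seals and brass hub on its faces, 0.3 to 0.54 kg, standing on its rim in the gutter, leaning on the low pin at the start. It rolls downhill by itself if not held; a few newtons push it up. Origin at its centre; y axis = its axle, across the gutter; x and z turn as it rolls.
- gutter: Fixed black U-channel on two posts, sloping 0.13 rad, heading different every run. Origin on its floor, mid-width, 78 mm above the table; x along the floor uphill, y across to the left, z square to the floor. Runs from x = -145 to +162 mm; 28.5 mm wide inside; walls 3 mm thick, 14 mm high over the floor, so the roller (centre at y = 0, z = 36) stands 58 mm proud of them.
- low_pin (a point): Centre of the fixed steel cross pin (10 mm diameter) at the gutter's lower end: x = -107, z = 10 mm in the gutter frame, its top 15 mm above the floor. The roller leaning on it has its centre at x = -75, z = 36 mm in the gutter frame.
- parked (a point): Where the roller's centre belongs at the end: x = 111.5, y = 0, z = 36 mm in the gutter frame. There it has about 5 mm of play: it leans back on the raised pawl at x = 109 and touches the buffer at x = 114.5. The pawl springs up behind it once its centre is past about x = 110.
- stop_face (a point): Centre of the face of the orange rubber buffer (22 mm diameter) at the gutter's upper end, x = 150.5, y = 0, z = 36 mm in the gutter frame; it is fixed to a steel end plate that rises 51 mm above the floor.
- pawl (a joint): Turn (rad) of the red sprung non-return pawl, 10 mm wide, in a slot of the gutter floor. 0 = fully up, as at the start: nose 12 mm above the floor at x = 81 mm in the gutter frame; about 0.4 = pushed down flush. The roller pushed uphill presses it down easily (under 3 N) and passes over; it springs up again behind the roller and locks against a roller coming back.
- spare_roller: Bystander: an identical roller lying flat on the table beside the chute, 25 mm high. Origin at the centre of its underside.
- nozzle: Bystander: brass welding gas nozzle standing on its wide end on the table, 25 mm diameter, 70 mm tall, tapering to 19 mm at the top. Origin at the centre of its underside, z axis up.
- wrench: Bystander: steel spanner about 170 mm long lying on the table beside the chute.
Not all that is in view belongs to the job. What is shaped like the roller but purple is not meant.

How it is judged:
At the end, for the whole second after the job is handed in: The roller stands upright and still between the raised pawl and the buffer (centre within 7 mm of the parked point, pawl within 0.08 rad of fully up); the spare roller, nozzle and wrench are within 15 mm of where they were and the nozzle is upright (distance between roller and parked below 0.007 m and value of joint pawl below 0.08 rad and linear speed of roller below 0.02 m/s and angle between the y axis of roller and the y axis of gutter, either way round below 0.15 rad and distance of each of spare_roller, nozzle, wrench from where it was at the start of the episode below 0.015 m and angle between nozzle's own z axis and vertical below 0.2 rad); the robot touches nothing.
It fails at once if the roller is lifted or tipped out of the gutter (its centre more than 10 mm above its rolling height, or 12 mm off the gutter's middle) (z of roller in the frame of gutter above 0.046 m or y of roller in the frame of gutter above 0.012 m or y of roller in the frame of gutter below -0.012 m).
It fails at once if the roller is flicked or runs away (faster than 0.45 m/s) (linear speed of roller above 0.45 m/s).
It fails at once if the roller is rammed or squeezed (fingers press it with more than 40 N, or it presses the gutter with more than 60 N) (contact force between the fingers and roller above 40 N or contact force between roller and gutter above 60 N).
It fails at once if a bystander is pushed more than 15 mm or the nozzle is tipped (distance of any of spare_roller, nozzle, wrench from where it was at the start of the episode above 0.015 m or angle between nozzle's own z axis and vertical above 0.4 rad).
It also fails if it takes over 38 s, if anything falls off the work surface, if the arm or the gripper's body presses on something with over 40 N, if the wrist force passes 120 N, or if a joint passes its speed limit or range.

## Working session

There is one attempt and no reset: what is moved stays moved. The work goes in short steps, Python scripts to look and compute and a tool call to move; the robot and the scene stay as the last step left them, time stands still between calls to the robot, and variables do not carry over. Pictures are saved under pics/ and viewed, about 8 in all and at most 12, crops included, and the job is handed in when it is done.

Besides the shell and the picture viewer there is one more tool, called after "Emit:" as a command line: name --argument value ..., lists and objects as JSON in quotes. jog_arm: Moves the arm, as the interface text tells. Shift numbers are shares of 20 cm and turn numbers shares of 180 degrees, none past 1 either way. Its arguments: {"type":"object","properties":{"plan":{"type":"array","items":{"type":"object","properties":{"x":{"type":"number","minimum":-1,"maximum":1},"y":{"type":"number","minimum":-1,"maximum":1},"z":{"type":"number","minimum":-1,"maximum":1},"wx":{"type":"number","minimum":-1,"maximum":1},"wy":{"type":"number","minimum":-1,"maximum":1},"wz":{"type":"number","minimum":-1,"maximum":1}}}},"hand":{"type":"number"},"grip_force":{"type":"number"}},"required":["plan"]}

```bash
mkdir -p pics
cat > h.py <<'E'
import numpy as np, cv2
from station import monitor, cams, bot, finder
def ray(cam,px):
    c=cams.get_calibration(cam);K=np.array([[c['fx'],0,c['cx']],[0,c['fy'],c['cy']],[0,0,1]])
    u=cv2.undistortPoints(np.array([[px]],float),K,np.array(c['distortion'],float))[0,0]
    E=np.array(c['extrinsics']);R=E[:3,:3];o=-R.T@E[:3,3];d=R.T@np.array([u[0],u[1],1]);return o,d/np.linalg.norm(d)
def atz(cam,px,z):
    o,d=ray(cam,px);return o+d*(z-o[2])/d[2]
def proj(cam,P):
    c=cams.get_calibration(cam);K=np.array([[c['fx'],0,c['cx']],[0,c['fy'],c['cy']],[0,0,1]]);E=np.array(c['extrinsics'])
    return cv2.projectPoints(np.atleast_2d(np.array(P,float)),cv2.Rodrigues(E[:3,:3])[0],E[:3,3],K,np.array(c['distortion'],float))[0][:,0]
def tri(obs):
    A=np.zeros((3,3));b=np.zeros(3)
    for cam,px in obs:
        o,d=ray(cam,px);M=np.eye(3)-np.outer(d,d);A+=M;b+=M@o
    return np.linalg.solve(A,b)
def save(cam,name):
    im=cams.read_camera(cam);cv2.imwrite(f'pics/{name}.png',im[:,:,::-1]);return im
E
python3 - <<'E'
from h import *
o=monitor.get_obs();print({k:np.round(v,3) for k,v in o.items()})
a=save('top','top0');b=save('side','side0')
for cam in('top','side'):
    c=cams.get_calibration(cam);E=np.array(c['extrinsics']);print(cam,c['fx'],-E[:3,:3].T@E[:3,3])
    for t in('roller','gutter','low_pin','parked','stop_face','spare_roller','nozzle','wrench','pawl'):
        print(cam,t,[(np.round(r['location'],1).tolist(),round(r['confidence'],2)) for r in finder.place_of(cam,t)[:3]])
E
```

```text
{'t': np.float64(0.0), 'q': array([-1.317,  0.478,  0.022,  1.556, -0.011,  1.109, -0.083]), 'joint_vel': array([ 0.001,  0.001,  0.001,  0.001,  0.001, -0.001,  0.   ]), 'joint_torque': array([ 0.0000e+00, -5.9645e+01,  1.6080e+00, -2.8119e+01,  1.2000e-02,
        1.0000e-02, -0.0000e+00]), 'eef_pos': array([0.239, 0.631, 0.23 ]), 'tool_rot': array([-0.   ,  0.18 ,  0.984, -0.001]), 'contact_force': array([-0.859,  0.134, -0.894]), 'torque': array([-0.022,  0.017,  0.015]), 'gripper_width': np.float64(1.001)}
top 394.6438125896092 [0.40917525 0.04340677 0.75179993]
top roller [([267.5, 293.8], 0.82), ([254.5, 195.0], 0.76)]
top gutter [([234.3, 158.9], 0.77)]
top low_pin [([264.2, 211.6], 0.74)]
top parked [([201.6, 96.9], 0.67)]
top stop_face [([193.4, 75.1], 0.85)]
top spare_roller [([195.2, 226.6], 0.62), ([234.9, 161.1], 0.44)]
top nozzle [([175.7, 159.6], 0.69)]
top wrench [([310.0, 145.8], 0.62)]Traceback (most recent call last):
  File "<stdin>", line 7, in <module>
ValueError: it knows: gutter, low_pin, nozzle, parked, roller, spare_roller, stop_face, wrench
```

View pics/top0.png

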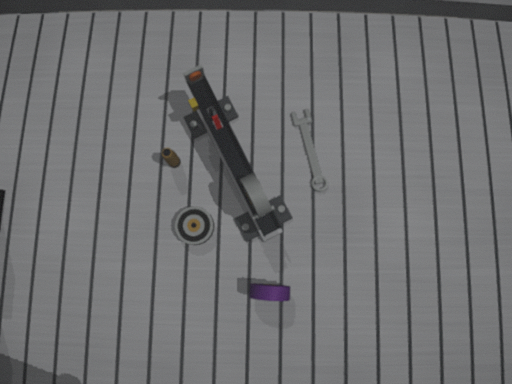

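View pics/side0.png

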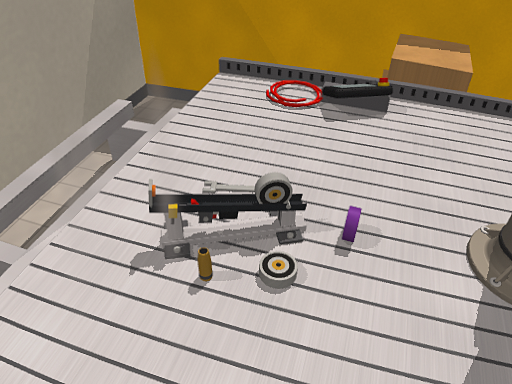

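Top view: the steel roller stands in the gutter at about (257,195). The buffer is at (195,75), the red pawl at (216,121), the spare at (194,225), the nozzle at (172,158) and the wrench at (310,150). 
Look-alikes for the roller are the spare lying flat at (194,225) and the purple disc at (270,292). I choose the one in the gutter, side view (273,192).

```bash
cat >> h.py <<'E'
L={'gutter':(0,0,0),'low_pin':(-.107,0,.010),'parked':(.1115,0,.036),'stop_face':(.1505,0,.036),'roller':(-.075,0,.036)}
def G(p):
    th,x,y,z=p;c,s=np.cos(th),np.sin(th);a=.13
    Rz=np.array([[c,-s,0],[s,c,0],[0,0,1]]);Ry=np.array([[np.cos(a),0,-np.sin(a)],[0,1,0],[np.sin(a),0,np.cos(a)]])
    return Rz@Ry,np.array([x,y,z])
E
python3 - <<'E'
from h import *
from scipy.optimize import least_squares
import json
cams.read_camera('side')
ob=[('top','gutter',(234.3,158.9)),('top','low_pin',(264.2,211.6)),('top','parked',(201.6,96.9)),('top','stop_face',(193.4,75.1)),('top','roller',(254.5,195))]
for t in L:
    r=finder.place_of('side',t)
    print(t,[(np.round(q['location'],1).tolist(),round(q['confidence'],2)) for q in r[:3]])
    if t=='roller': r=[q for q in r if abs(q['location'][0]-273)<12 and abs(q['location'][1]-192)<14]
    if r: ob.append(('side',t,r[0]['location']))
def f(p):
    R,o=G(p);return np.concatenate([(proj(c,R@np.array(L[t])+o)[0]-px) for c,t,px in ob]+[[ (p[3]-.078)/.002]])
best=min((least_squares(f,[th,.5,.0,.078],loss='soft_l1') for th in np.arange(-3,3,.7)),key=lambda r:r.cost)
print(best.x,best.cost)
for (c,t,px),e in zip(ob,f(best.x)[:-1].reshape(-1,2)): print(c,t,np.round(e,1))
R,o=G(best.x);json.dump(list(best.x),open('g.json','w'))
for t in L: print(t,np.round(R@np.array(L[t])+o,4))
for t,px,z in(('spare',(195.2,226.6),0.0),('nozzle',(172,158),.05),('wrenchA',(318,184),0.),('wrenchB',(302,115),0.),('purple',(270,292),.036)): print(t,np.round(atz('top',px,z),3))
im=cams.read_camera('top')
cr=cv2.resize(im[50:250,150:340],None,fx=3,fy=3,interpolation=cv2.INTER_CUBIC)
xs=np.array([[x,y,z] for x in(-.145,.162) for y in(-.0173,.0173) for z in(.014,)])
for q in proj('top',xs@R.T+o): cv2.circle(cr,tuple(int(v) for v in (q-[150,50])*3),4,(0,255,0),1)
ci=np.array([[-.075+.036*np.cos(a),s*.0125,.036+.036*np.sin(a)] for a in np.arange(0,6.3,.2) for s in(-1,1)])
for q in proj('top',ci@R.T+o): cv2.circle(cr,tuple(int(v) for v in (q-[150,50])*3),1,(255,255,0),-1)
cv2.imwrite('pics/crop.png',cr[:,:,::-1])
E
```

```text
gutter [([234.2, 202.7], 0.84), ([152.2, 186.3], 0.55)]
low_pin []
parked [([178.7, 190.1], 0.84)]
stop_face [([154.2, 186.6], 0.91)]
roller [([275.7, 188.6], 0.88)]Traceback (most recent call last):
  File "<stdin>", line 13, in <module>
  File "<stdin>", line 13, in <genexpr>
    return func(*args, **kwargs)
    result = trf(vector_fun.fun, vector_fun.jac, x0, f0, J0, lb, ub, ftol, xtol,
                 gtol, max_nfev, x_scale, loss_function, tr_solver,
                 tr_options.copy(), verbose, callback=callback_wrapped)
    return trf_no_bounds(
        fun, jac, x0, f0, J0, ftol, xtol, gtol, max_nfev, x_scale,
        loss_function, tr_solver, tr_options, verbose, callback=callback)
    J = jac(x)
    self._update_jac()
    ~~~~~~~~~~~~~~~~^^
    self.J = self.jac_wrapped(xp_copy(self.x), f0=self.f)
             ~~~~~~~~~~~~~~~~^^^^^^^^^^^^^^^^^^^^^^^^^^^^
    J, dct = approx_derivative(
             ~~~~~~~~~~~~~~~~~^
        self.fun,
        ^^^^^^^^^
    ...<2 lines>...
        **self.finite_diff_options,
        ^^^^^^^^^^^^^^^^^^^^^^^^^^^
    )
    ^
    J, _nfev = _den
[... 188 characters left out ...]
^^^^^^^^^^
                             mf)
                             ^^^
    df = [f_eval - f0 for f_eval in f_evals]
                                    ^^^^^^^
    f = np.atleast_1d(self.fun(x, *self.args, **self.kwargs))
                      ~~~~~~~~^^^^^^^^^^^^^^^^^^^^^^^^^^^^^^
    return np.atleast_1d(self.fun(x))
                         ~~~~~~~~^^^
    return self.f(x, *self.args, **self.kwargs)
           ~~~~~~^^^^^^^^^^^^^^^^^^^^^^^^^^^^^^
  File "<stdin>", line 12, in f
  File "h.py", line 10, in proj
    c=cams.get_calibration(cam);K=np.array([[c['fx'],0,c['cx']],[0,c['fy'],c['cy']],[0,0,1]]);E=np.array(c['extrinsics'])
ValueError: time passes only in moves, steps and waits
```

```bash
sed -i 's/cams.get_calibration(cam)/cal(cam)/' h.py
cat >> h.py <<'E'
import functools
cal=functools.lru_cache(None)(lambda cam:cams.get_calibration(cam))
E
python3 - <<'E'
from h import *
from scipy.optimize import least_squares
import json
ob=[('top','gutter',(234.3,158.9)),('top','low_pin',(264.2,211.6)),('top','parked',(201.6,96.9)),('top','stop_face',(193.4,75.1)),('top','roller',(254.5,195)),
('side','gutter',(234.2,202.7)),('side','parked',(178.7,190.1)),('side','stop_face',(154.2,186.6)),('side','roller',(275.7,188.6))]
def f(p):
    R,o=G(p);return np.concatenate([(proj(c,R@np.array(L[t])+o)[0]-px) for c,t,px in ob]+[[ (p[3]-.078)/.002]])
best=min((least_squares(f,[th,.5,.0,.078],loss='soft_l1') for th in np.arange(-3,3,.7)),key=lambda r:r.cost)
print(best.x,best.cost)
for (c,t,px),e in zip(ob,f(best.x)[:-1].reshape(-1,2)): print(c,t,np.round(e,1))
R,o=G(best.x);json.dump(list(best.x),open('g.json','w'))
for t in L: print(t,np.round(R@np.array(L[t])+o,4))
for t,px,z in(('spare',(195.2,226.6),0.0),('nozzle',(172,158),.05),('wrenchA',(318,184),0.),('wrenchB',(302,115),0.),('purple',(270,292),.036)): print(t,np.round(atz('top',px,z),3))
im=cams.read_camera('top')
cr=cv2.resize(im[50:250,150:340],None,fx=3,fy=3,interpolation=cv2.INTER_CUBIC)
xs=np.array([[x,y,z] for x in(-.145,.162) for y in(-.0173,.0173) for z in(.014,)])
for q in proj('top',xs@R.T+o): cv2.circle(cr,tuple(int(v) for v in (q-[150,50])*3),4,(0,255,0),1)
ci=np.array([[-.075+.036*np.cos(a),s*.0125,.036+.036*np.sin(a)] for a in np.arange(0,6.3,.2) for s in(-1,1)])
for q in proj('top',ci@R.T+o): cv2.circle(cr,tuple(int(v) for v in (q-[150,50])*3),1,(255,255,0),-1)
cv2.imwrite('pics/crop.png',cr[:,:,::-1])
E
```

```text
[0.50943089 0.59014719 0.08883749 0.08305678] 10.678092175608674
top gutter [-0.1 -0.7]
top low_pin [-1.2  0.7]
top parked [ 2.1 -0. ]
top stop_face [-0.1  1.9]
top roller [ 0.7 -0.1]
side gutter [0.  0.5]
side parked [-1.6 -0.7]
side stop_face [1.4 3.1]
side roller [-1.8 -0.4]
gutter [0.5901 0.0888 0.0831]
low_pin [0.4964 0.0365 0.0791]
parked [0.6826 0.1405 0.1332]
stop_face [0.7164 0.1593 0.1383]
roller [0.5211 0.0503 0.109 ]
spare [0.476 0.165 0.   ]
nozzle [0.597 0.206 0.05 ]
wrenchA [ 0.564 -0.07   0.   ]
wrenchB [ 0.706 -0.039  0.   ]
purple [0.36  0.021 0.036]
```

View pics/crop.png

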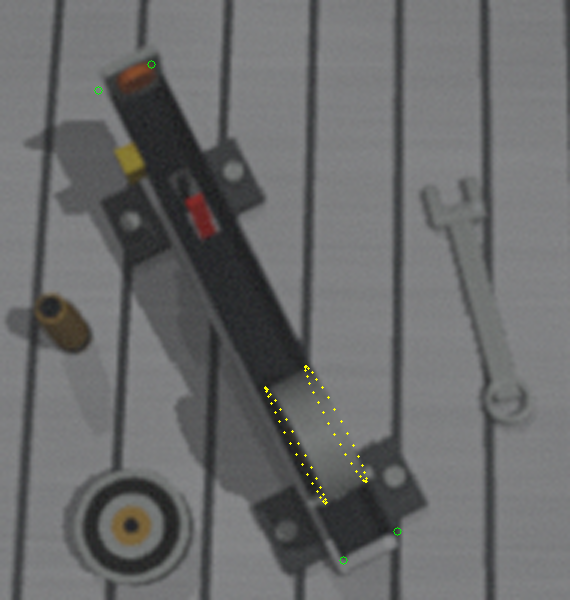

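Crop: the steel roller is in the gutter at crop (320,430), with a grey rim and upright. It is neither the flat spare (130,525) nor the purple disc. The red pawl is at (202,215) and the buffer at (135,75). The fit is good to about 4 mm, with the heading slightly off. I'll move over the low end with fingers shut, then refine from the wrist camera.

Emit:
jog_arm --plan '[{"x": -0.43,"y": -0.49},{"x": -0.86,"y": -0.98},{"x": -0.86,"y": -0.98},{"x": -0.86,"y": -0.98},{"x": -0.86,"y": -0.98},{"x": -0.86,"y": -0.98},{"x": -0.86,"y": -0.98},{"x": -0.86,"y": -0.98}]' --hand -1 --grip_force 40

```text
invalid input at $.plan[0]: expected keys x, y, z, wx, wy, wz
```

Emit:
jog_arm --plan '[{"x": -0.86,"y": -0.98,"wz": -0.278},{"x": -0.86,"y": -0.98,"wz": -0.278},{"x": -0.86,"y": -0.98,"wz": -0.278},{"x": -0.86,"y": -0.98,"wz": -0.278},{"x": -0.86,"y": -0.98,"wz": -0.278},{"x": -0.86,"y": -0.98,"wz": -0.278},{"x": -0.86,"y": -0.98,"wz": -0.278},{"x": -0.86,"y": -0.98,"wz": -0.278}]'

```text
invalid input at $.plan[0]: expected keys x, y, z, wx, wy, wz
```

Emit:
jog_arm --plan '[{"x": -0.86,"y": -0.98,"z": 0,"wx": 0,"wy": 0,"wz": 0},{"x": -0.86,"y": -0.98,"z": 0,"wx": 0,"wy": 0,"wz": 0},{"x": -0.86,"y": -0.98,"z": 0,"wx": 0,"wy": 0,"wz": 0},{"x": -0.86,"y": -0.98,"z": 0,"wx": 0,"wy": 0,"wz": 0},{"x": -0.86,"y": -0.98,"z": 0,"wx": 0,"wy": 0,"wz": 0},{"x": -0.86,"y": -0.98,"z": 0,"wx": 0,"wy": 0,"wz": 0},{"x": -0.86,"y": -0.98,"z": 0,"wx": 0,"wy": 0,"wz": 0},{"x": -0.86,"y": -0.98,"z": 0,"wx": 0,"wy": 0,"wz": 0}]' --hand -1 --grip_force 40

```text
t: 1.52
eef_pos: [0.3325, 0.3832, 0.2317]
tool_rot: [0.0, 0.183, 0.983, -0.0]
contact_force: [0.5, -0.3, 1.2]
gripper_width: -0.001
```

Emit:
jog_arm --plan '[{"x": -0.86,"y": -0.98,"z": 0,"wx": 0,"wy": 0,"wz": -0.278},{"x": -0.86,"y": -0.98,"z": 0,"wx": 0,"wy": 0,"wz": -0.278},{"x": -0.86,"y": -0.98,"z": 0,"wx": 0,"wy": 0,"wz": -0.278},{"x": -0.86,"y": -0.98,"z": 0,"wx": 0,"wy": 0,"wz": -0.278},{"x": -0.86,"y": -0.98,"z": 0,"wx": 0,"wy": 0,"wz": -0.278},{"x": -0.86,"y": -0.98,"z": 0,"wx": 0,"wy": 0,"wz": -0.278},{"x": -0.86,"y": -0.98,"z": 0,"wx": 0,"wy": 0,"wz": -0.278},{"x": -0.86,"y": -0.98,"z": 0,"wx": 0,"wy": 0,"wz": -0.278}]'

```text
t: 2.18
eef_pos: [0.4242, 0.1345, 0.2323]
tool_rot: [0.001, -0.25, 0.968, -0.001]
contact_force: [0.7, -0.8, -0.0]
gripper_width: -0.002
```

Run:
```python
from h import *
import json
o=monitor.get_obs();print(np.round(o['q'],2))
save('wrist','w0');R,t=G(json.load(open('g.json')))
c=cal('wrist');E=np.array(c['extrinsics']);print('cam',-E[:3,:3].T@E[:3,3],E[2,:3])
for k in L: print(k,np.round(proj('wrist',R@np.array(L[k])+t)[0]),[(np.round(r['location'],1).tolist(),round(r['confidence'],2)) for r in finder.place_of('wrist',k)[:2]])
tgt=R@np.array([-.135,0,0])+t;tgt[2]=.2
from scipy.spatial.transform import Rotation as Ro
q=o['tool_rot'];T=Ro.from_quat([*q[1:],q[0]]).as_matrix();print('shift to',tgt,T.T@(tgt-o['eef_pos'])/.2,'xaxis deg',np.degrees(np.arctan2(T[1,0],T[0,0])))
```

```text
[-0.65  0.09  0.21  2.09 -0.02  0.97  1.65]
cam [0.36394016 0.10164301 0.37465268] [ 0.24225126  0.13293594 -0.96106314]
gutter [132. 302.] [([132.4, 301.8], 0.64)]
low_pin [122. 196.] [([127.1, 197.2], 0.89)]
parked [123. 435.] []
stop_face [125. 473.] []
roller [112. 238.] [([114.3, 239.9], 0.86), ([184.3, 54.6], 0.72)]
shift to [0.4732837  0.02355616 0.2       ] [ 0.05377813 -0.60381067  0.16296775] xaxis deg -151.05261813853542
```

View pics/w0.png

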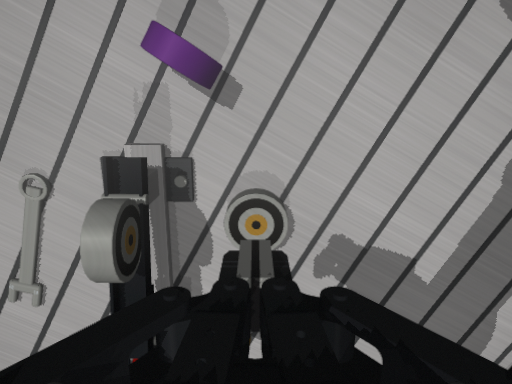

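Wrist view: the roller stands in the gutter at (115,240), with the low pin at (127,197). The spare is at (256,223) and the purple disc at (182,55). Predictions from my fit agree within 5 px. Next I move across over the low end.

Emit:
jog_arm --plan '[{"x": 0.05,"y": -0.6,"z": 0.16,"wx": 0,"wy": 0,"wz": 0},{"x": 0.05,"y": -0.6,"z": 0.16,"wx": 0,"wy": 0,"wz": 0},{"x": 0.05,"y": -0.6,"z": 0.16,"wx": 0,"wy": 0,"wz": 0},{"x": 0.05,"y": -0.6,"z": 0.16,"wx": 0,"wy": 0,"wz": 0},{"x": 0.05,"y": -0.6,"z": 0.16,"wx": 0,"wy": 0,"wz": 0},{"x": 0.05,"y": -0.6,"z": 0.16,"wx": 0,"wy": 0,"wz": 0}]'

```text
t: 2.98
eef_pos: [0.4714, 0.0324, 0.1999]
tool_rot: [0.0, -0.251, 0.968, 0.0]
contact_force: [-0.2, 0.1, 0.9]
gripper_width: 0.005
```

Run:
```python
from h import *
import json
from scipy.optimize import least_squares
from scipy.spatial.transform import Rotation as Ro
o=monitor.get_obs();save('wrist','w1')
ob=[('top','gutter',(234.3,158.9)),('top','low_pin',(264.2,211.6)),('top','parked',(201.6,96.9)),('top','stop_face',(193.4,75.1)),('top','roller',(254.5,195)),
('side','gutter',(234.2,202.7)),('side','parked',(178.7,190.1)),('side','stop_face',(154.2,186.6)),('side','roller',(275.7,188.6))]
p0=json.load(open('g.json'));R,t=G(p0)
for k in L:
    r=finder.place_of('wrist',k);pr=proj('wrist',R@np.array(L[k])+t)[0]
    print(k,np.round(pr),[(np.round(q['location'],1).tolist(),round(q['confidence'],2)) for q in r[:2]])
    r=[q for q in r if np.hypot(*(np.array(q['location'])-pr))<20]
    if r: ob.append(('wrist',k,r[0]['location']))
sc={'top':.55,'side':.5,'wrist':1}
def f(p):
    R,o=G(p);return np.concatenate([(proj(c,R@np.array(L[t])+o)[0]-px) for c,t,px in ob]+[[ (p[3]-.078)/.001]])
b=least_squares(f,p0,loss='soft_l1');print(b.x,b.cost)
for (c,t_,px),e in zip(ob,f(b.x)[:-1].reshape(-1,2)): print(c,t_,np.round(e,1))
json.dump(list(b.x),open('g.json','w'));R,t=G(b.x)
q=o['tool_rot'];T=Ro.from_quat([*q[1:],q[0]]).as_matrix();print(o['eef_pos'],'in gutter',R.T@(o['eef_pos']-t),'xdeg',np.degrees(np.arctan2(T[1,0],T[0,0])))
```

```text
gutter [245. 331.] [([242.2, 332.0], 0.6)]
low_pin [244. 217.] [([245.6, 220.5], 0.69)]
parked [245. 480.] [([115.7, 258.4], 0.53)]
stop_face [245. 521.] []
roller [244. 265.] [([306.0, 60.6], 0.98)]
[0.50180756 0.59136357 0.08906821 0.0823953 ] 17.600322169174465
top gutter [-0.2 -1.3]
top low_pin [-1.7  0.2]
top parked [ 2.5 -0.8]
top stop_face [0.4 1.2]
top roller [ 0.2 -0.6]
side gutter [-0.6  0.7]
side parked [-2.2 -0.7]
side stop_face [0.8 2.9]
side roller [-2.4  0. ]
wrist gutter [ 2.7 -0.3]
wrist low_pin [-0.7 -2.4]
[0.47143824 0.03236507 0.1998664 ] in gutter [-0.11606952  0.00797294  0.13364539] xdeg -150.95132841514152
```

View pics/w1.png

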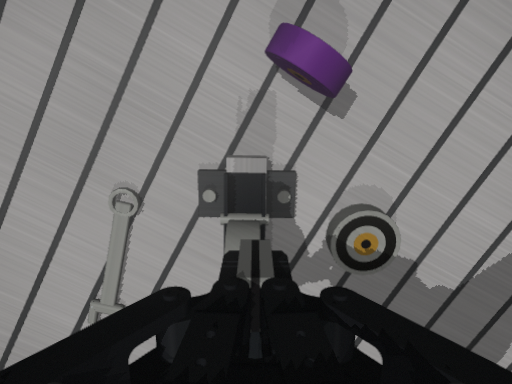

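Wrist view: the gutter's low end is at (247,165), the cross pin at (245,219), and the roller is behind the fingers at about (245,250). The tool sits about 8 mm to the left of mid-gutter and is aligned in heading. I'll compute the descent behind the roller.

```bash
cat >> h.py <<'E'
def to(g,yaw=True):
    import json
    from scipy.spatial.transform import Rotation as Ro
    p=json.load(open('g.json'));R,t=G(p);o=monitor.get_obs();q=o['tool_rot'];T=Ro.from_quat([*q[1:],q[0]]).as_matrix()
    w=R@np.array(g)+t
    print('now gutter',np.round(R.T@(o['eef_pos']-t),4),'F gutter',np.round(R.T@o['contact_force'],1),'yaw err',np.round(np.degrees(np.arctan2(T[1,0],T[0,0])-p[0])%360-180,2))
    print('target',g,'shift fraction',np.round(T.T@(w-o['eef_pos'])/.2,3))
E
python3 - <<'E'
from h import *
to([-.142,0,.1]);to([-.142,0,.027])
import json
R,t=G(json.load(open('g.json')))
print(proj('wrist',np.array([[-.145,-.0173,.014],[-.145,.0173,.014],[-.145,-.01425,0],[-.107,-.0173,.015],[-.107,.0173,.015]])@R.T+t).round())
E
```

```text
now gutter [-0.1163  0.0075  0.1341] F gutter [-0.7  0.7 -0.8] yaw err 0.35
target [-0.142, 0, 0.1] shift fraction [ 0.106 -0.037  0.185]
now gutter [-0.1163  0.0075  0.1341] F gutter [-0.7  0.7 -0.8] yaw err 0.35
target [-0.142, 0, 0.027] shift fraction [ 0.059 -0.037  0.547]
[[225. 173.]
 [268. 173.]
 [230. 172.]
 [225. 220.]
 [267. 220.]]
```

Emit:
jog_arm --plan '[{"x": 0.1,"y": -0.037,"z": 0.0,"wx": 0,"wy": 0,"wz": 0},{"x": 0.1,"y": -0.037,"z": 0.15,"wx": 0,"wy": 0,"wz": 0},{"x": 0.09,"y": -0.037,"z": 0.25,"wx": 0,"wy": 0,"wz": 0},{"x": 0.08,"y": -0.037,"z": 0.35,"wx": 0,"wy": 0,"wz": 0},{"x": 0.07,"y": -0.037,"z": 0.45,"wx": 0,"wy": 0,"wz": 0},{"x": 0.06,"y": -0.037,"z": 0.547,"wx": 0,"wy": 0,"wz": 0},{"x": 0.06,"y": -0.037,"z": 0.547,"wx": 0,"wy": 0,"wz": 0},{"x": 0.06,"y": -0.037,"z": 0.547,"wx": 0,"wy": 0,"wz": 0}]'

```text
t: 3.95
eef_pos: [0.4641, 0.0197, 0.0905]
tool_rot: [-0.001, -0.251, 0.968, -0.0]
contact_force: [-0.6, -0.6, 0.5]
gripper_width: -0.0
```

Run:
```python
from h import *
to([-.122,0,.027]);to([-.03,0,.027]);to([.06,0,.027])
im=save('side','s1');cv2.imwrite('pics/s1c.png',cv2.resize(im[140:270,130:330],None,fx=3,fy=3,interpolation=cv2.INTER_CUBIC)[:,:,::-1])
```

```text
now gutter [-0.1427  0.0004  0.0269] F gutter [-0.7 -0.3  0.6] yaw err 0.37
target [-0.122, 0, 0.027] shift fraction [-0.103 -0.003 -0.014]
now gutter [-0.1427  0.0004  0.0269] F gutter [-0.7 -0.3  0.6] yaw err 0.37
target [-0.03, 0, 0.027] shift fraction [-0.559 -0.006 -0.074]
now gutter [-0.1427  0.0004  0.0269] F gutter [-0.7 -0.3  0.6] yaw err 0.37
target [0.06, 0, 0.027] shift fraction [-1.005 -0.008 -0.133]
```

View pics/s1c.png

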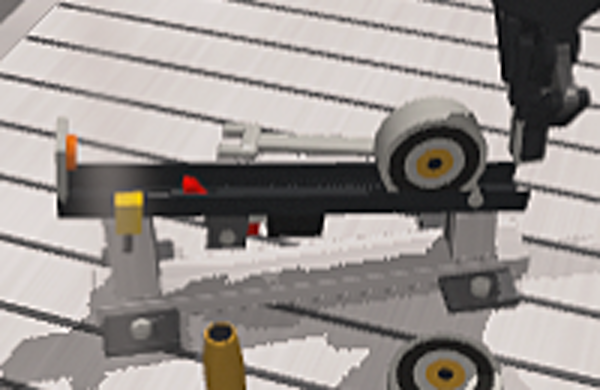

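Side crop: the fingertips are at (525,160), behind the roller whose hub is at (433,163). The pawl (red) is up at (193,185). I'll check the tip height by projection.

Run:
```python
from h import *
import json
R,t=G(json.load(open('g.json')));e=monitor.get_obs()['eef_pos']
P=[e,R@[-.075,-0.0,.036]+t,R@[-.075,.0125,.036]+t,R@[-.075,.0125,.072]+t,R@[-.075,.0125,0]+t,R@[-.145,.0173,.014]+t,R@[.15,.0173,.014]+t,R@[-.107,.0173,.010]+t]
print(((proj('side',P)-[130,140])*3).round())
```

```text
[[523. 155.]
 [430. 146.]
 [434. 158.]
 [444. 113.]
 [425. 200.]
 [531. 187.]
 [ 76. 194.]
 [476. 193.]]
```

The hub and pin appear about 4 mm lower than the fit, so I take the nominal floor height of 0.078 and lower the tip by 3 to 4 mm. Then a gentle approach.

Run:
```python
from h import *
import json
p=json.load(open('g.json'));p[3]=.0785;json.dump(p,open('g.json','w'))
to([-.126,0,.028]);to([-.026,0,.028])
```

```text
now gutter [-0.1414  0.      0.0315] F gutter [-0.7 -0.1  0.5] yaw err 0.36
target [-0.126, 0, 0.028] shift fraction [-0.079 -0.001  0.007]
now gutter [-0.1414  0.      0.0315] F gutter [-0.7 -0.1  0.5] yaw err 0.36
target [-0.026, 0, 0.028] shift fraction [-0.575 -0.004 -0.057]
```

Emit:
jog_arm --plan '[{"x": -0.02,"y": -0.001,"z": 0.012,"wx": 0,"wy": 0,"wz": 0},{"x": -0.04,"y": -0.001,"z": 0.011,"wx": 0,"wy": 0,"wz": 0},{"x": -0.06,"y": -0.001,"z": 0.009,"wx": 0,"wy": 0,"wz": 0},{"x": -0.075,"y": -0.001,"z": 0.007,"wx": 0,"wy": 0,"wz": 0},{"x": -0.085,"y": -0.001,"z": 0.006,"wx": 0,"wy": 0,"wz": 0},{"x": -0.095,"y": -0.001,"z": 0.005,"wx": 0,"wy": 0,"wz": 0},{"x": -0.105,"y": -0.001,"z": 0.004,"wx": 0,"wy": 0,"wz": 0},{"x": -0.115,"y": -0.002,"z": 0.002,"wx": 0,"wy": 0,"wz": 0},{"x": -0.125,"y": -0.002,"z": 0.001,"wx": 0,"wy": 0,"wz": 0},{"x": -0.135,"y": -0.002,"z": 0.0,"wx": 0,"wy": 0,"wz": 0},{"x": -0.145,"y": -0.002,"z": -0.001,"wx": 0,"wy": 0,"wz": 0},{"x": -0.155,"y": -0.002,"z": -0.003,"wx": 0,"wy": 0,"wz": 0}]'

```text
t: 5.0
eef_pos: [0.4922, 0.0344, 0.092]
tool_rot: [0.0, -0.251, 0.968, -0.0]
contact_force: [-0.0, -0.6, 0.6]
gripper_width: 0.001
```

```bash
cat > st.py <<'E'
from h import *
import json,sys
to([float(sys.argv[1]),0,.028])
cams.read_camera('side');R,t=G(json.load(open('g.json')))
for x in finder.place_of('side','roller')[:2]:
    o,d=ray('side',x['location']);n=R[:,1];s=((t-o)@n)/(d@n);print('roller gutter xz',np.round(R.T@(o+s*d-t),4),round(x['confidence'],2))
E
python3 st.py -.03
```

```text
now gutter [-0.1105 -0.0002  0.028 ] F gutter [-0.3 -0.5  0.6] yaw err 0.36
target [-0.03, 0, 0.028] shift fraction [-0.399 -0.002 -0.052]
roller gutter xz [-0.2785  0.     -0.0594] 0.85
roller gutter xz [-0.0626  0.      0.0383] 0.68
```

The roller rides along as expected (x ≈ -63 mm, finger offset ≈ 48 mm). I continue pushing.

Emit:
jog_arm --plan '[{"x": -0.02,"y": 0,"z": -0.003,"wx": 0,"wy": 0,"wz": 0},{"x": -0.04,"y": 0,"z": -0.005,"wx": 0,"wy": 0,"wz": 0},{"x": -0.06,"y": 0,"z": -0.008,"wx": 0,"wy": 0,"wz": 0},{"x": -0.08,"y": 0,"z": -0.01,"wx": 0,"wy": 0,"wz": 0},{"x": -0.1,"y": 0,"z": -0.013,"wx": 0,"wy": 0,"wz": 0},{"x": -0.12,"y": 0,"z": -0.016,"wx": 0,"wy": 0,"wz": 0},{"x": -0.14,"y": -0.001,"z": -0.018,"wx": 0,"wy": 0,"wz": 0},{"x": -0.16,"y": -0.001,"z": -0.021,"wx": 0,"wy": 0,"wz": 0},{"x": -0.18,"y": -0.001,"z": -0.023,"wx": 0,"wy": 0,"wz": 0},{"x": -0.2,"y": -0.001,"z": -0.026,"wx": 0,"wy": 0,"wz": 0},{"x": -0.22,"y": -0.001,"z": -0.029,"wx": 0,"wy": 0,"wz": 0},{"x": -0.24,"y": -0.001,"z": -0.031,"wx": 0,"wy": 0,"wz": 0}]'

```text
t: 6.1
eef_pos: [0.535, 0.0581, 0.0985]
tool_rot: [0.001, -0.251, 0.968, -0.0]
contact_force: [-0.8, -1.5, 0.5]
gripper_width: -0.0
```

```bash
python3 st.py 0
```

```text
now gutter [-0.0611 -0.0001  0.0281] F gutter [-1.3 -0.9  0.7] yaw err 0.38
target [0.0, 0, 0.028] shift fraction [-0.303 -0.002 -0.038]
roller gutter xz [-0.0113 -0.      0.0366] 0.91
roller gutter xz [-0.2744 -0.     -0.0653] 0.62
```

Emit:
jog_arm --plan '[{"x": -0.02,"y": 0,"z": -0.003,"wx": 0,"wy": 0,"wz": 0},{"x": -0.04,"y": 0,"z": -0.005,"wx": 0,"wy": 0,"wz": 0},{"x": -0.06,"y": 0,"z": -0.008,"wx": 0,"wy": 0,"wz": 0},{"x": -0.08,"y": 0,"z": -0.01,"wx": 0,"wy": 0,"wz": 0},{"x": -0.1,"y": 0,"z": -0.013,"wx": 0,"wy": 0,"wz": 0},{"x": -0.12,"y": 0,"z": -0.015,"wx": 0,"wy": 0,"wz": 0},{"x": -0.14,"y": -0.001,"z": -0.018,"wx": 0,"wy": 0,"wz": 0},{"x": -0.16,"y": -0.001,"z": -0.02,"wx": 0,"wy": 0,"wz": 0},{"x": -0.18,"y": -0.001,"z": -0.023,"wx": 0,"wy": 0,"wz": 0},{"x": -0.2,"y": -0.001,"z": -0.025,"wx": 0,"wy": 0,"wz": 0},{"x": -0.22,"y": -0.001,"z": -0.028,"wx": 0,"wy": 0,"wz": 0},{"x": -0.24,"y": -0.001,"z": -0.03,"wx": 0,"wy": 0,"wz": 0}]'

```text
t: 7.2
eef_pos: [0.578, 0.0819, 0.1048]
tool_rot: [0.002, -0.252, 0.968, -0.0]
contact_force: [-0.5, -1.0, -0.4]
gripper_width: 0.001
```

```bash
python3 st.py 0.05
```

```text
now gutter [-0.0116  0.0002  0.028 ] F gutter [-0.9 -0.7 -0.3] yaw err 0.41
target [0.05, 0, 0.028] shift fraction [-0.306 -0.003 -0.039]
roller gutter xz [ 0.0328 -0.      0.0325] 0.94
roller gutter xz [-0.2764  0.     -0.0621] 0.87
```

Emit:
jog_arm --plan '[{"x": -0.02,"y": 0,"z": -0.003,"wx": 0,"wy": 0,"wz": 0},{"x": -0.04,"y": 0,"z": -0.005,"wx": 0,"wy": 0,"wz": 0},{"x": -0.06,"y": 0,"z": -0.008,"wx": 0,"wy": 0,"wz": 0},{"x": -0.08,"y": -0.001,"z": -0.01,"wx": 0,"wy": 0,"wz": 0},{"x": -0.1,"y": -0.001,"z": -0.013,"wx": 0,"wy": 0,"wz": 0},{"x": -0.12,"y": -0.001,"z": -0.015,"wx": 0,"wy": 0,"wz": 0},{"x": -0.14,"y": -0.002,"z": -0.018,"wx": 0,"wy": 0,"wz": 0},{"x": -0.16,"y": -0.002,"z": -0.02,"wx": 0,"wy": 0,"wz": 0},{"x": -0.18,"y": -0.002,"z": -0.023,"wx": 0,"wy": 0,"wz": 0},{"x": -0.195,"y": -0.002,"z": -0.025,"wx": 0,"wy": 0,"wz": 0},{"x": -0.21,"y": -0.002,"z": -0.027,"wx": 0,"wy": 0,"wz": 0},{"x": -0.225,"y": -0.002,"z": -0.029,"wx": 0,"wy": 0,"wz": 0}]'

```text
t: 8.3
eef_pos: [0.6183, 0.1041, 0.1109]
tool_rot: [0.002, -0.252, 0.968, -0.0]
contact_force: [-1.2, -0.7, 0.8]
gripper_width: -0.001
```

```bash
python3 st.py 0.062
```

```text
now gutter [0.0348 0.0003 0.0281] F gutter [-1.3  0.   1. ] yaw err 0.44
target [0.062, 0, 0.028] shift fraction [-0.135 -0.002 -0.016]
roller gutter xz [ 0.0801 -0.      0.0394] 0.67
```

Emit:
jog_arm --plan '[{"x": -0.01,"y": 0,"z": -0.001,"wx": 0,"wy": 0,"wz": 0},{"x": -0.02,"y": 0,"z": -0.003,"wx": 0,"wy": 0,"wz": 0},{"x": -0.03,"y": 0,"z": -0.004,"wx": 0,"wy": 0,"wz": 0},{"x": -0.04,"y": 0,"z": -0.005,"wx": 0,"wy": 0,"wz": 0},{"x": -0.05,"y": 0,"z": -0.006,"wx": 0,"wy": 0,"wz": 0},{"x": -0.06,"y": -0.001,"z": -0.007,"wx": 0,"wy": 0,"wz": 0},{"x": -0.07,"y": -0.001,"z": -0.009,"wx": 0,"wy": 0,"wz": 0},{"x": -0.08,"y": -0.001,"z": -0.01,"wx": 0,"wy": 0,"wz": 0},{"x": -0.09,"y": -0.001,"z": -0.011,"wx": 0,"wy": 0,"wz": 0},{"x": -0.1,"y": -0.001,"z": -0.012,"wx": 0,"wy": 0,"wz": 0},{"x": -0.11,"y": -0.002,"z": -0.013,"wx": 0,"wy": 0,"wz": 0},{"x": -0.12,"y": -0.002,"z": -0.015,"wx": 0,"wy": 0,"wz": 0}]'

```text
t: 9.4
eef_pos: [0.6401, 0.1161, 0.1141]
tool_rot: [0.003, -0.252, 0.968, 0.0]
contact_force: [0.4, -0.6, 1.2]
gripper_width: -0.004
```

```bash
python3 st.py 0.065;  python3 - <<'E'
from h import *
im=save('side','s2');cv2.imwrite('pics/s2c.png',cv2.resize(im[140:250,130:300],None,fx=4,fy=4,interpolation=cv2.INTER_CUBIC)[:,:,::-1])
E
```

```text
now gutter [0.0599 0.0002 0.0281] F gutter [ 0.2 -0.7  1.2] yaw err 0.47
target [0.065, 0, 0.028] shift fraction [-0.025 -0.001 -0.003]
roller gutter xz [-0.2808  0.     -0.0672] 0.96
roller gutter xz [0.1041 0.     0.0373] 0.9
```

View pics/s2c.png

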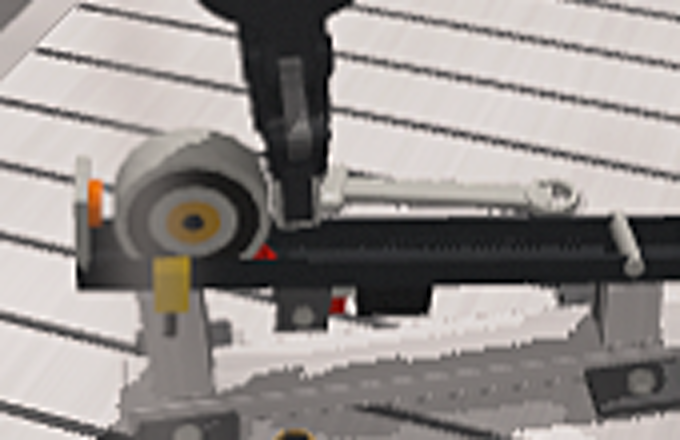

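Side crop: the roller is at (193,222), about 7 mm short of the buffer (95,205). The pawl (265,252) isn't yet fully up. I inch on at 1 mm per row.

Emit:
jog_arm --plan '[{"x": -0.005,"y": 0,"z": 0,"wx": 0,"wy": 0,"wz": 0},{"x": -0.01,"y": 0,"z": -0.001,"wx": 0,"wy": 0,"wz": 0},{"x": -0.015,"y": 0,"z": -0.002,"wx": 0,"wy": 0,"wz": 0},{"x": -0.02,"y": -0.001,"z": -0.002,"wx": 0,"wy": 0,"wz": 0},{"x": -0.02,"y": -0.001,"z": -0.002,"wx": 0,"wy": 0,"wz": 0}]'

```text
t: 9.97
eef_pos: [0.6439, 0.118, 0.1146]
tool_rot: [0.003, -0.252, 0.968, 0.0]
contact_force: [-0.4, 0.2, 0.2]
gripper_width: -0.001
```

```bash
python3 st.py 0.066
```

```text
now gutter [0.0641 0.0001 0.028 ] F gutter [-0.3  0.3  0.2] yaw err 0.48
target [0.066, 0, 0.028] shift fraction [-0.009 -0.001 -0.001]
roller gutter xz [0.1075 0.     0.0435] 0.94
roller gutter xz [-0.2712 -0.     -0.0686] 0.94
```

Emit:
jog_arm --plan '[{"x": -0.005,"y": 0,"z": 0,"wx": 0,"wy": 0,"wz": 0},{"x": -0.01,"y": 0,"z": -0.001,"wx": 0,"wy": 0,"wz": 0},{"x": -0.01,"y": 0,"z": -0.001,"wx": 0,"wy": 0,"wz": 0}]'

```text
t: 10.32
eef_pos: [0.6457, 0.119, 0.1148]
tool_rot: [0.003, -0.252, 0.968, 0.0]
contact_force: [-1.1, -0.3, 0.7]
gripper_width: 0.002
```

```bash
python3 st.py 0.068;  python3 - <<'E'
from h import *
im=save('side','s3');cv2.imwrite('pics/s3c.png',cv2.resize(im[165:225,140:240],None,fx=7,fy=7,interpolation=cv2.INTER_CUBIC)[:,:,::-1])
E
```

```text
now gutter [0.0663 0.0001 0.028 ] F gutter [-1.   0.3  0.8] yaw err 0.48
target [0.068, 0, 0.028] shift fraction [-0.009 -0.001 -0.001]
roller gutter xz [0.1112 0.     0.0348] 0.77
roller gutter xz [-0.2784 -0.     -0.0683] 0.64
```

View pics/s3c.png

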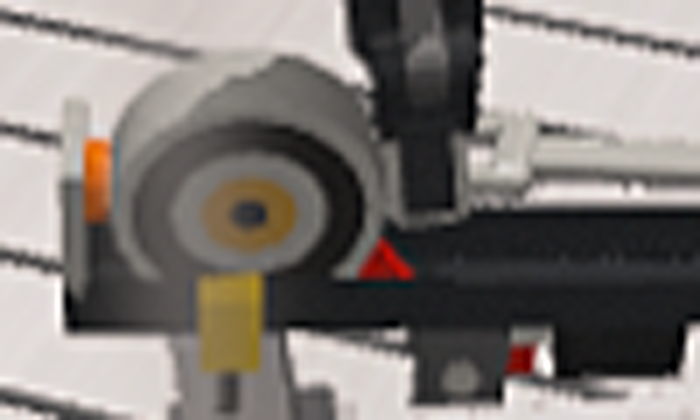

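Side crop: the pawl's red nose at (385,240) stands as high as at the start (5.7 px above the near rim), just behind the roller. The roller almost touches the buffer (97,180). I give it one more millimetre while watching the force.

Emit:
jog_arm --plan '[{"x": -0.005,"y": 0,"z": -0.001,"wx": 0,"wy": 0,"wz": 0},{"x": -0.005,"y": 0,"z": -0.001,"wx": 0,"wy": 0,"wz": 0}]'

```text
t: 10.63
eef_pos: [0.6459, 0.1192, 0.1148]
tool_rot: [0.002, -0.252, 0.968, 0.0]
contact_force: [-2.9, -1.3, 1.2]
gripper_width: -0.0
```

Emit:
jog_arm --plan '[{"x": 0.005,"y": 0,"z": 0.0,"wx": 0,"wy": 0,"wz": 0},{"x": 0.01,"y": 0,"z": 0.001,"wx": 0,"wy": 0,"wz": 0},{"x": 0.015,"y": 0,"z": 0.002,"wx": 0,"wy": 0,"wz": 0},{"x": 0.02,"y": 0,"z": 0.002,"wx": 0,"wy": 0,"wz": 0},{"x": 0.025,"y": 0,"z": 0.003,"wx": 0,"wy": 0,"wz": 0},{"x": 0.03,"y": 0,"z": 0.004,"wx": 0,"wy": 0,"wz": 0},{"x": 0.035,"y": 0,"z": 0.004,"wx": 0,"wy": 0,"wz": 0},{"x": 0.04,"y": 0,"z": 0.005,"wx": 0,"wy": 0,"wz": 0},{"x": 0.045,"y": 0,"z": 0.005,"wx": 0,"wy": 0,"wz": 0},{"x": 0.05,"y": 0,"z": 0.006,"wx": 0,"wy": 0,"wz": 0},{"x": 0.055,"y": 0,"z": 0.006,"wx": 0,"wy": 0,"wz": 0},{"x": 0.06,"y": 0,"z": 0.006,"wx": 0,"wy": 0,"wz": 0}]'

```text
t: 11.63
eef_pos: [0.6354, 0.1133, 0.1136]
tool_rot: [0.002, -0.252, 0.968, 0.0]
contact_force: [0.1, -0.2, -0.3]
gripper_width: -0.003
```

```bash
python3 st.py 0.068;  python3 - <<'E'
from h import *
im=save('side','s4');cv2.imwrite('pics/s4c.png',cv2.resize(im[165:225,140:240],None,fx=7,fy=7,interpolation=cv2.INTER_CUBIC)[:,:,::-1])
E
```

```text
now gutter [0.0544 0.0001 0.0282] F gutter [-0.  -0.3 -0.3] yaw err 0.48
target [0.068, 0, 0.028] shift fraction [-0.068 -0.001 -0.007]
roller gutter xz [0.1063 0.     0.0395] 0.8
roller gutter xz [-0.2757  0.     -0.0734] 0.7
```

View pics/s4c.png

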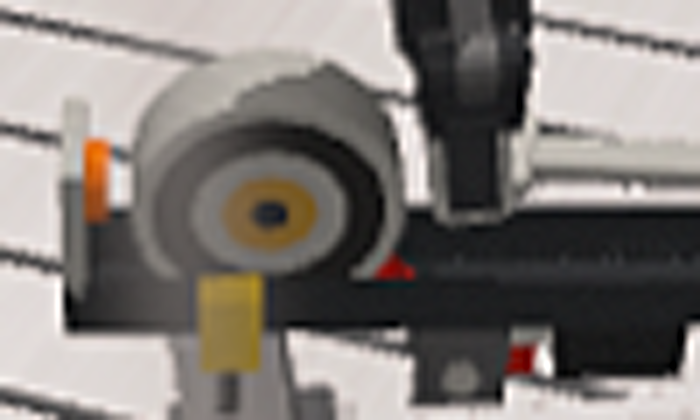

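The force reached 3 N at the buffer. After withdrawing, the roller leaned back about 6 mm, as expected for 114.5 to 109. The fingers are clear, and the pawl's right slope is in the same place, with its tip now hidden by the roller. I lift off and check.

Emit:
jog_arm --plan '[{"x": 0.03,"y": 0,"z": -0.1,"wx": 0,"wy": 0,"wz": 0},{"x": 0.1,"y": 0,"z": -0.25,"wx": 0,"wy": 0,"wz": 0},{"x": 0.3,"y": 0,"z": -0.4,"wx": 0,"wy": 0,"wz": 0},{"x": 0.5,"y": 0,"z": -0.55,"wx": 0,"wy": 0,"wz": 0},{"x": 0.6,"y": 0,"z": -0.6,"wx": 0,"wy": 0,"wz": 0},{"x": 0.6,"y": 0,"z": -0.6,"wx": 0,"wy": 0,"wz": 0},{"x": 0.6,"y": 0,"z": -0.6,"wx": 0,"wy": 0,"wz": 0},{"x": 0.6,"y": 0,"z": -0.6,"wx": 0,"wy": 0,"wz": 0}]'

```text
t: 12.45
eef_pos: [0.5305, 0.0551, 0.2332]
tool_rot: [0.003, -0.252, 0.968, 0.0]
contact_force: [0.0, 1.0, -0.7]
gripper_width: 0.002
```

```bash
python3 st.py 0;  python3 - <<'E'
from h import *
a=save('side','s5')[165:225,140:240]; b=cv2.imread('pics/s4.png')[165:225,140:240,::-1]
t=save('top','t5')
for k in('spare_roller','nozzle','wrench','roller'): print(k,[(np.round(r['location'],1).tolist(),round(r['confidence'],2)) for r in finder.place_of('top',k)[:3]])
s=np.vstack([cv2.resize(a,(400,240)),cv2.resize(b,(400,240))]);tt=cv2.resize(t[50:250,150:315],(396,480))
cv2.imwrite('pics/f.png',np.hstack([s,tt])[:,:,::-1])
E
```

```text
now gutter [-0.049  -0.0005  0.1625] F gutter [ 0.4  0.9 -0.8] yaw err 0.49
target [0.0, 0, 0.028] shift fraction [-0.326  0.     0.637]
roller gutter xz [0.1088 0.     0.0284] 0.77
roller gutter xz [-0.2727  0.     -0.0591] 0.62
spare_roller []
nozzle []
wrench []
roller []
```

View pics/f.png

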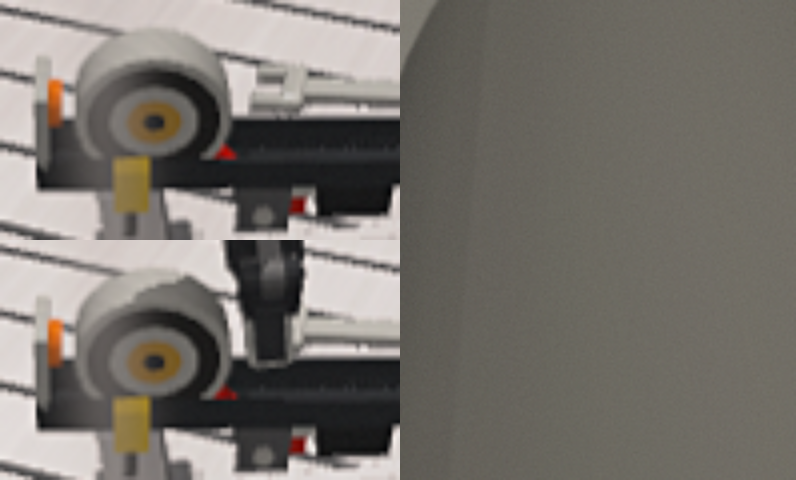

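The roller hasn't moved between release and lift-off: hub at (154,121) in both halves, pawl behind it. The arm blocks the top camera, so I compare the bystanders in the side view, then hand in.

Run:
```python
from h import *
a=cv2.imread('pics/side0.png').astype(int);b=save('side','s6')[:,:,::-1].astype(int);c=cv2.imread('pics/s5.png').astype(int)
for n,(x0,y0,x1,y1) in {'nozzle':(192,240,220,285),'spare':(250,245,305,292),'wrench':(200,178,245,196)}.items(): print(n,'mean diff vs start',abs(a-b)[y0:y1,x0:x1].mean().round(1))
print('roller region, last two pics',abs(c-b)[165:225,140:240].mean().round(1), 't',monitor.get_obs()['t'])
print(bot.hand_in())
```

```text
nozzle mean diff vs start 13.8
spare mean diff vs start 8.1
wrench mean diff vs start 5.1
roller region, last two pics 0.7 t 12.9
the job is handed in; nothing more can be done
None
```

I pushed the roller up the gutter with shut fingertips, over the pawl, until it touched the buffer at about 3 N. Then I backed off slowly, lifted clear and handed in at t = 12.9 s. No verdict was reported.

**Roller:** After release it leaned back about 6 mm onto the pawl, as the 109–114.5 mm play predicts, and did not move between the last pictures. The network put it at x ≈ 106–109 mm along the gutter, against 111.5 ± 7 mm. Single readings from it were off by up to 8 mm in height.

**Pawl:** It showed fully up just before I let go. Afterwards the roller hid its nose, and only the rear slope was visible, unchanged.

**Bystanders:** I could not confirm them from above because the arm blocked the top camera. In the side view the pixel differences from the start were nozzle 13.8, spare 8.1 and wrench 5.1. I put these down to the arm's changed shadow but did not check further. The fingers never came near any of the three.

**Disagreement found:** My first camera fit put the gutter floor about 4 mm too high. I went with the nominal 78 mm, which the side view supported.

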